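Ring off its post, onto the cam stand, raised and held

ROBOT

A 6-joint arm with a two-finger parallel gripper is mounted at the origin on a cart in front of the work surface, level with it; the furniture and walls round the work are solid. World frame = base frame: x ahead of the robot, y to its left, z up, the work surface at z = 0. Lengths are in mm, angles in degrees, forces in N, time in s.
With the tool pointing down it reaches from about 375 to 975 mm from the base axis. Payload 3.8 kg.
Tool frame: the origin (TCP) lies at the very end of the fingers, on their centre line; the grasp point (between the pads) lies 19 mm behind it; z points along the fingers, y is the line along which they close (so a half turn about z gives the same grasp; the last joint's range is limited). The gripper opens to 85 mm and grips with 20 to 120 N. Pads are 22 mm wide; open, the fingers measure 114 mm over their backs; the gripper's body (76 mm by 85 mm) begins 54 mm behind the grasp point. The pads swing forward as they close: fully open they stand 13 mm farther back than shut.
Start: joints at [73.975, 15.12, 91.902, -0, 72.978, -2.114], TCP at [162.282, 655.196, 231.28] pointing down, gripper open.
Joint ranges: [-150.88, 150.88], [-54.13, 125.18], [17.81, 147.31], [-75.09, 255.09], [0, 152.58], [-146.25, 146.25]. Speed limits (degrees/s): [147.25, 147.25, 180, 180, 180, 180].

INTERFACE

Orientations are given as a 3x3 rotation matrix whose columns are the frame's x, y, z axes.
In Python, from rig import r gives the robot as it stands. The module is installed in compiled form; this text tells all that it offers.
- The arm moves only by the tool send_rows, never from a script. Its argument "plan" is text: rows parted by semicolons, each of 5 numbers parted by spaces: the opening, from 0 (shut) to 1 (fully open), then the shift along the tool's x, y, z scaled (see below), then the turn about the tool's z scaled (see below). In form: jaw tx ty tz roll; .... A call has 1 to 8 rows; each row is the pose to reach, as a shift and turn from the pose commanded when the call began, along the tool's axes at that moment; what a row does not reach only later rows make up. The controller multiplies each number of a shift by 50 cm and each number of a turn by 1.5 rad. A row lasts 1/8 s, in which the tool goes at most 62.5 mm and 10.7 degrees, less where a joint would pass 70% of its speed; a pose out of reach is approached as far as the arm can. A call with a number of a shift or a turn outside -1 to 1 is refused whole. A call with a gripper value outside its range is refused whole. The fingers move at their own pace and stop on an object; "newtons" is the grip in N (left out, the last holds). Time passes only in rows, so rows that repeat a pose let the fingers close. It gives the time, the measured TCP pose, the force, the opening and the grip force at its end, in the units of the state.
- r.read_state(): the state, without advancing time (a new reading comes with each control period).
- r.camera(name): name is "side" or "top"; returns the picture (384x512x3 uint8, red, green, blue); there is no depth.
- r.calibration(name): a dict with "fx", "fy", "cx", "cy" (pixels), "dist" ([k1, k2, p1, p2, k3] as OpenCV has them; the pictures are not rectified), "T" (4x4, takes a point from camera to world coordinates). Camera axes: x right, y down, z forward; pixel columns grow to the right and rows downward; lengths in mm; the calibration is good to about 2 mm. A picture is of the moment at which its call begins. calibration takes no time and is no camera call.
- r.sign_off(): hands the job in; it is judged then, once.
The state is a dict: "t": time; "joint_pos": joint angles; "joint_vel": joint speeds; "joint_efforts": joint torques, N m; "position": TCP position; "tcp_rot": TCP orientation; "ft_force": force on the tool from outside, world axes, zero at the start; "torque": the same for the moment, N m; "grip_width": finger opening in mm; "gripper_force": force on a finger pad.
Only numpy, scipy, OpenCV 4.12 (cv2) and the standard library are available. Lean on these libraries where they do the work, as an engineer would, in place of code of your own. Each camera call takes 0.05 s, during which the arm holds its last target. There are 200 camera calls.

TASK

Take the larger of the two steel rings up off its post and set it flat over the spigot on the lift plate of the cam stand, and let go of it while the lever is still down. Then swing the cam lever until the lift plate with the ring is at its highest point, and hold the lever there against its return spring: the program finishes while the gripper is still holding the lever. Leave the smaller ring on its post.

Things in the scene. Friction and masses are not known exactly. Their poses are not given: they have to be found in the camera images.
- large_ring: the larger plain steel ring, 56 mm outside, 36 mm hole, 16 mm high, 105 to 195 g; lies flat round the pin of one of two alike post stands. Origin: centre of its underside, z up along its axis
- small_ring: the smaller plain steel ring, 40 mm outside, 24 mm hole, 16 mm high, on the other post stand, to be left there. Origin: centre of its underside
- post_large_seat (a point): the shoulder of the fixed aluminium post stand that carries the larger ring: centre of the 48 mm wide shoulder 60 mm above the bench, on which the ring lies; from it an 18 mm thick pin rises a further 35 mm through the ring. The foot of the stand is a disc 72 mm wide, 9 to 12 mm high. The two stands may have changed places
- cam_stand: fixed cam lifting stand with a grey base, 78 mm (x) by 90 mm (y), 12 mm high. Origin: on the bench under the axis of the lift plate. x points along the cam shaft away from the lever side (so the lever and its grip are at negative x, towards the robot), z up. The shaft axis is 48 mm above the bench
- plate_top (a point): centre of the top face of the round steel lift plate, 66 mm wide, 88 mm above the bench with the lever at rest and 101 mm at highest lift. The spigot at its centre is 30 mm thick, 9 mm high, with a bevelled top; the ring goes over it and lies flat on the plate, its origin then on this point (3 mm play all round)
- lever_grip (a point): grip point, on the black bar (15 mm thick, 58 mm long, parallel to the shaft, sticking out from the lever towards the robot) at the free end of the cam lever; 100 mm from the shaft axis, at x = -77 mm in the frame of cam_stand, and 31 mm from the end of the bar nearest the lever. The lever arm itself is an 11 mm rod at x = -41 mm of cam_stand. The bar turns with the lever, so it must be free to turn in the grip, or be followed
- cam_lever (a joint): angle of the cam lever, rad. 0 at rest, where the lever points to the -y side of cam_stand, 17 degrees (0.30 rad) above level; it grows as the lever swings up, is upright at 1.27, where the cam lifts the plate highest (12.7 mm above rest), and can go past to 2.3, where the plate has sunk again. A spring and the plate's weight bring it back to rest when let go; at the grip about 2 to 3 N
Things that resemble listed ones, but are neither listed nor needed, are in the scene too. Leave any green or purple look-alike of the large_ring alone.

How it is judged (in metres and radians):
On the way, in this order (a step that is already met when the one before it is completed fails the run):
1. the larger ring is lifted up clear of its post's pin (height (world z) of large_ring above 0.104 m), for 0.1 s.
2. the larger ring lies flat on the lift plate round its spigot, let go, with the lever down (horizontal distance between large_ring and plate_top below 0.005 m and z of large_ring in the frame of plate_top below 0.003 m and angle between large_ring's own z axis and vertical below 0.08 rad and contact force between the fingers and large_ring below 0.1 N and value of joint cam_lever below 0.3 rad), for 0.3 s.
At the end, for the whole second after the job is handed in: The cam lever is within 0.17 rad (10 degrees) of its highest lift point at 1.27 rad with the lift plate up, held there by the fingers (contact over 0.8 N), and the larger ring lies flat on the plate round its spigot, untouched by the robot (value of joint cam_lever between 1.1 and 1.44 rad and contact force between the fingers and cam_lever above 0.8 N and height (world z) of plate_top above 0.0998 m and horizontal distance between large_ring and plate_top below 0.005 m and z of large_ring in the frame of plate_top between -0.003 and 0.003 m and angle between large_ring's own z axis and vertical below 0.08 rad and contact force between each of the arm, the fingers and large_ring below 0.1 N); the arm keeps its last pose, push and grip.
It fails at once if the smaller ring is moved off its place on its post (distance of small_ring from where it was at the start of the episode above 0.02 m).
It also fails if it takes over 54 s, if anything falls off the work surface, if the arm or the gripper's body presses on something with over 40 N, if the wrist force passes 120 N, or if a joint passes its speed limit or range.

## Working session

There is one attempt and no reset: what is moved stays moved. The work goes in short steps, Python scripts to look and compute and a tool call to move; the robot and the scene stay as the last step left them, time stands still between calls to the robot, and variables do not carry over. Pictures are saved under pics/ and viewed, at most 10 in all, crops included, and the job is handed in when it is done.

Besides the shell and the picture viewer there is one more tool, called by a JSON object that holds its "op" and its "data". send_rows: Moves the arm, as the interface text tells. Shifts and turns lie within -1 to 1; 1 stands for 50 cm of shift or 1.5 rad of turn. Its arguments: {"type":"object","properties":{"plan":{"type":"string"},"newtons":{"type":"number"}},"required":["plan"]}

```bash
mkdir -p pics
python3 - <<'E'
from rig import r
import cv2
for n in("top","side"):
    im=r.camera(n); cv2.imwrite(f"pics/{n}0.png",im[:,:,::-1]); c=r.calibration(n); print(n,c)
s=r.read_state(); print(s['t'],s['position'],s['tcp_rot'],s['grip_width'],s['ft_force'])
E
```

```text
top {'fx': 353.8476359716605, 'fy': 353.8476359716605, 'cx': 258.8410536888532, 'cy': 191.99163075333084, 'dist': array([-0.01442072,  0.        ,  0.        ,  0.        ,  0.        ]), 'T': array([[-2.03257111e-02, -9.97990415e-01,  6.00166373e-02,
         3.32440828e+02],
       [-9.99637483e-01,  1.92257426e-02, -1.88487032e-02,
         4.34193454e+01],
       [ 1.76569607e-02, -6.03779935e-02, -9.98019403e-01,
         9.78544978e+02],
       [ 0.00000000e+00,  0.00000000e+00,  0.00000000e+00,
         1.00000000e+00]])}
side {'fx': 472.7614780008768, 'fy': 472.7614780008768, 'cx': 251.7274831485152, 'cy': 191.85376292463042, 'dist': array([-0.17541511,  0.        ,  0.        ,  0.        ,  0.        ]), 'T': array([[-9.57536363e-01,  2.31185329e-01, -1.72271467e-01,
         6.14158185e+02],
       [ 2.88280637e-01,  7.76609189e-01, -5.60153946e-01,
         6.74683786e+02],
       [ 4.28822986e-03, -5.86030300e-01, -8.10277791e-01,
         1.02023087e+03],
       [ 0.00000000e+00,  0.00000000e+00,  0.00000000e+00,
         1.00000000e+00]])}
0.1 [162.12388218 654.54997257 230.0462098 ] [[-9.70668781e-01  2.40420055e-01 -5.62032100e-04]
 [ 2.40420703e-01  9.70666727e-01 -1.99761771e-03]
 [ 6.52785000e-05 -2.07414930e-03 -9.99997847e-01]] 85.0628104075695 [-0.83487454  0.13025386  0.1793604 ]
```

View pics/top0.png

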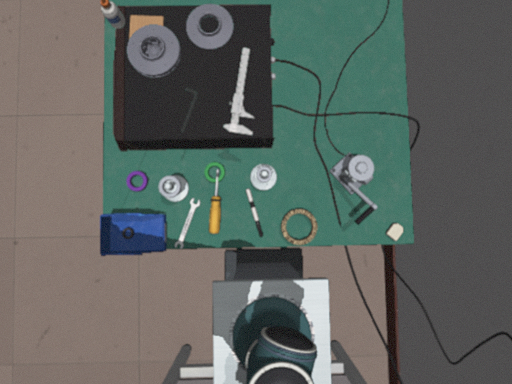

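View pics/side0.png

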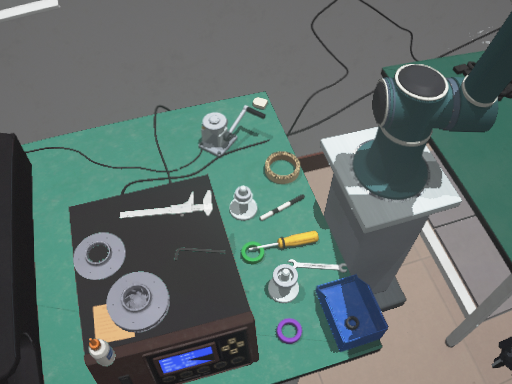

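Top view: post stands at about (173,187) and (264,177), cam stand at (357,168), its lever bar at (365,214). Side view: posts at (285,278) and (243,198), cam stand at (214,125). I'll enlarge these areas.

```bash
cat > h.py <<'E'
import numpy as np, cv2
from rig import r
def ray(n,uv):
    c=r.calibration(n); K=np.array([[c['fx'],0,c['cx']],[0,c['fy'],c['cy']],[0,0,1]])
    p=cv2.undistortPoints(np.array([[uv]],float),K,c['dist'])[0,0]
    return c['T'][:3,3], c['T'][:3,:3]@np.array([p[0],p[1],1])
def onz(n,uv,z):
    o,d=ray(n,uv); return o+d*(z-o[2])/d[2]
def proj(n,P):
    c=r.calibration(n); K=np.array([[c['fx'],0,c['cx']],[0,c['fy'],c['cy']],[0,0,1]])
    Ti=np.linalg.inv(c['T']); return cv2.projectPoints(np.array(P,float).reshape(-1,1,3),cv2.Rodrigues(Ti[:3,:3])[0],Ti[:3,3],K,c['dist'])[0][:,0]
def crop(im,x,y,w,h,s): return cv2.resize(im[y:y+h,x:x+w],None,fx=s,fy=s,interpolation=cv2.INTER_CUBIC)
E
python3 - <<'E'
from h import *
t=cv2.imread('pics/top0.png'); s=cv2.imread('pics/side0.png')
a=np.hstack([crop(t,150,160,50,50,5),crop(t,240,152,50,50,5),crop(t,325,145,60,50,5)])
a2=np.hstack([crop(s,260,250,50,60,5),crop(s,218,170,50,60,5),crop(s,195,100,60,60,5)])
cv2.imwrite('pics/c.png',np.vstack([a,a2]))
for uv in [(173,187),(264,177)]: print(onz('top',uv,60))
for uv in [(285,276),(243,196)]: print(onz('side',uv,70))
print(onz('top',(361,167),97),onz('side',(214,118),97))
E
```

```text
[404.93915506 248.50064693  60.        ]
[426.58749244  11.81865905  60.        ]
[407.814456   258.64455528  70.        ]
[436.38601828  23.71831112  70.        ]
[ 443.64750036 -232.2684816    97.        ] [ 444.88134256 -231.45957163   97.        ]
```

View pics/c.png

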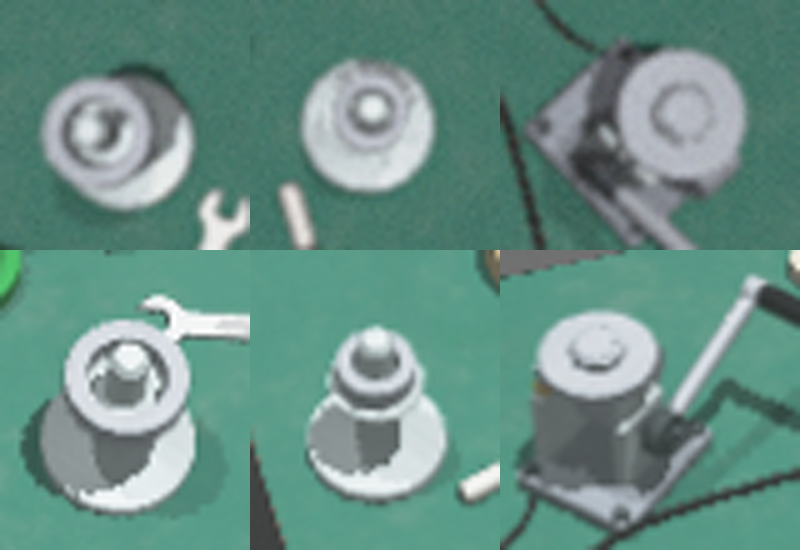

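The larger ring is on the left stand (hollow ring around the pin), and the right stand carries the small one. Ring top face: top (169,185.8), side (285.2,273.6). Plate: top (360.9,167.6), side (214.3,120.6).

Run:
```python
from h import *
print('ring',onz('top',(169,185.8),76),onz('side',(285.2,273.6),76))
print('plate',onz('top',(360.9,167.6),88),onz('side',(214.3,120.6),88))
for n,(x0,y0,x1,y1) in {'top':(345,195,385,230),'side':(240,100,272,122)}.items():
    im=cv2.imread(f'pics/{n}0.png'); g=im.max(2); m=np.zeros_like(g); m[y0:y1,x0:x1]=(g[y0:y1,x0:x1]<48)*255
    k,l,st,ce=cv2.connectedComponentsWithStats(m); i=1+np.argmax(st[1:,4]); ys,xs=np.where(l==i)
    (c,wh,an)=cv2.minAreaRect(np.c_[xs,ys].astype(np.float32)); print(n,st[i],c,wh,an)
    b=cv2.boxPoints((c,wh,an)); 
    e=[(b[j]+b[(j+1)%4])/2 for j in range(4)]
    if np.linalg.norm(e[0]-e[2])<np.linalg.norm(e[1]-e[3]): e=e[1:]+e[:1]
    for q in (e[0],e[2],c): print(q,onz(n,q,77.2))
```

```text
ring [406.93843261 255.08235696  76.        ] [406.80024799 255.8667869   76.        ]
plate [ 443.24937288 -234.76709242   88.        ] [ 444.84947782 -230.31037126   88.        ]
top [355 207  18  17  72] (363.55206298828125, 215.09451293945312) (4.030364036560059, 20.570560455322266) 47.121097564697266
[371.08905 208.09589] [ 339.75126968 -260.49771369   77.2       ]
[356.01508 222.09314] [ 304.83850874 -220.27491501   77.2       ]
(363.55206298828125, 215.09451293945312) [ 322.26560079 -240.34836991   77.2       ]Traceback (most recent call last):
  File "<stdin>", line 6, in <module>
    return _wrapfunc(a, 'argmax', axis=axis, out=out, **kwds)
    return bound(*args, **kwds)
ValueError: attempt to get argmax of an empty sequence
```

Large ring at about (407,255.4), plate at about (444,-232.5), cam x axis at about -49° yaw. The predicted grip (321,-237) agrees with the bar I found at (322,-240). Next I move above the ring.

{"op": "send_rows", "data": {"plan": "1 -0.667 -0.659 0.15 0;1 -0.667 -0.659 0.15 0;1 -0.667 -0.659 0.15 0;1 -0.667 -0.659 0.15 0;1 -0.667 -0.659 0.15 0;1 -0.667 -0.659 0.15 0;1 -0.667 -0.659 0.15 0;1 -0.667 -0.659 0.15 0", "newtons": 40}}

```text
t: 1.1
position: [407.2, 252.5, 155.4]
tcp_rot: [[-0.97, 0.242, -0.001], [0.242, 0.97, -0.001], [0.001, -0.001, -1.0]]
ft_force: [0.2, 0.7, 0.0]
grip_width: 85.5
gripper_force: 0.0
```

{"op": "send_rows", "data": {"plan": "1 0 0 0 0;1 0 0 0 0;1 0 0 0 0;1 0 0 0 0"}}

```text
t: 1.6
position: [406.4, 256.1, 156.4]
tcp_rot: [[-0.971, 0.239, 0.0], [0.239, 0.971, 0.0], [-0.0, 0.0, -1.0]]
ft_force: [0.5, -0.1, -0.8]
grip_width: 85.7
gripper_force: 0.0
```

{"op": "send_rows", "data": {"plan": "1 0 0 0.1 0;1 0 0 0.15 0;1 0 0 0.188 0;1 0 0 0.188 0;0 0 0 0.188 0;0 0 0 0.188 0;0 0 0 0.188 0;0 0 0 0.188 0", "newtons": 40}}

```text
t: 2.6
position: [407.8, 256.1, 64.2]
tcp_rot: [[-0.971, 0.24, 0.002], [0.24, 0.971, 0.002], [-0.002, 0.002, -1.0]]
ft_force: [-0.7, -0.0, 5.5]
grip_width: 53.9
gripper_force: 41.2
```

{"op": "send_rows", "data": {"plan": "0 0 0 0 0;0 0 0 0 0;0 0 0 0 0;0 0 0 0 0"}}

```text
t: 3.1
position: [407.8, 256.0, 64.2]
tcp_rot: [[-0.971, 0.24, 0.002], [0.24, 0.971, 0.002], [-0.002, 0.002, -1.0]]
ft_force: [-1.8, 0.8, 6.2]
grip_width: 53.8
gripper_force: 41.2
```

{"op": "send_rows", "data": {"plan": "0 0 0 -0.05 0;0 0 0 -0.1 0;0 0 0 -0.2 0;0 0 0 -0.26 0;0 0 0 -0.26 0;0 0 0 -0.26 0;0 0 0 -0.26 0;0 0 0 -0.26 0"}}

```text
t: 4.1
position: [405.9, 254.7, 190.7]
tcp_rot: [[-0.971, 0.24, -0.002], [0.24, 0.971, -0.001], [0.002, -0.002, -1.0]]
ft_force: [-0.3, 0.0, 0.1]
grip_width: 53.8
gripper_force: 42.7
```

Run:
```python
from h import *
s=r.read_state(); print(s['position'],s['grip_width'],s['joint_pos'],s['ft_force'])
R=s['tcp_rot']; print((R.T@(np.array([444,-232.5,0])-s['position']))/500)
i=r.camera('side')[:,:,::-1]; t=r.camera('top')[:,:,::-1]
cv2.imwrite('pics/d.png',np.hstack([crop(i,210,190,130,130,3),crop(t,120,130,130,130,3)]))
```

```text
[405.94292742 254.70764017 190.74497232] 53.79874591412769 [ 2.91290245e+01 -4.54247550e+00  1.17677627e+02 -1.85839550e-03
  6.70262372e+01 -4.69596784e+01] [-0.29373202  0.04426037  0.07638039]
[-0.30891704 -0.92679653  0.38266373]
```

View pics/d.png

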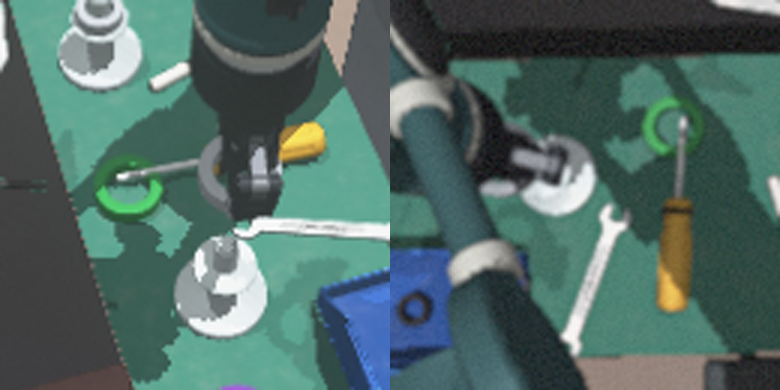

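The ring is held between the fingers and the large post is empty. Now I carry it above the plate.

{"op": "send_rows", "data": {"plan": "0 -0.309 -0.927 0 0;0 -0.309 -0.927 0 0;0 -0.309 -0.927 0 0;0 -0.309 -0.927 0 0;0 -0.309 -0.927 0 0;0 -0.309 -0.927 0 0;0 -0.309 -0.927 0 0;0 -0.309 -0.927 0 0"}}

```text
t: 5.2
position: [445.1, -234.4, 192.2]
tcp_rot: [[-0.97, 0.242, 0.0], [0.242, 0.97, -0.0], [-0.0, -0.0, -1.0]]
ft_force: [0.5, 0.4, -1.0]
grip_width: 54.1
gripper_force: 42.8
```

{"op": "send_rows", "data": {"plan": "0 0 0 0.07 0;0 0 0 0.11 0;0 0 0 0.11 0;0 0 0 0.11 0;0 0 0 0.11 0;0 0 0 0.11 0"}}

```text
t: 5.95
position: [446.0, -232.1, 138.4]
tcp_rot: [[-0.971, 0.24, 0.002], [0.24, 0.971, -0.001], [-0.002, -0.001, -1.0]]
ft_force: [-0.1, 0.0, -1.8]
grip_width: 53.6
gripper_force: 42.8
```

Run:
```python
from h import *
s=r.read_state(); print(s['position'],s['tcp_rot'],s['grip_width'],s['joint_pos'],s['ft_force'])
i=r.camera('side')[:,:,::-1]; t=r.camera('top')[:,:,::-1]
cv2.imwrite('pics/e_side.png',i); cv2.imwrite('pics/e_top.png',t)
cv2.imwrite('pics/e.png',np.hstack([crop(i,180,80,78,100,5),crop(t,320,130,78,100,5)]))
```

```text
[ 446.0493503  -232.05310254  138.38872758] [[-9.70784217e-01  2.39947856e-01  1.74103587e-03]
 [ 2.39946292e-01  9.70785585e-01 -1.06076695e-03]
 [-1.94470128e-03 -6.12020710e-04 -9.99997922e-01]] 53.648888973808965 [-3.03224362e+01  8.97887642e-01  1.18325436e+02 -2.40971290e-03
  6.06598841e+01 -1.06437826e+02] [-0.13275275  0.04612199 -1.81447936]
```

View pics/e.png

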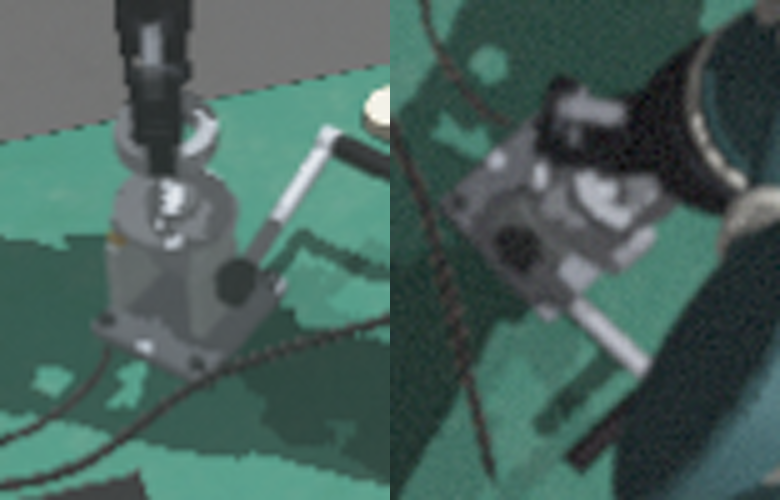

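Side: the held ring spans columns 203–224 (centre about 213.1). I compare that with where the ring should appear if it were centred on the TCP, and over the plate.

Run:
```python
from h import *
for P in [(446,-232.1,145),(444,-232.5,145),(436,-232.1,145),(446,-222,145),(444,-232.5,88)]: print(P,proj('side',P),proj('top',P))
```

```text
(446, -232.1, 145) [[212.50057675 105.15375983]] [[367.02847193 163.39481791]]
(444, -232.5, 145) [[213.19573684 104.90154666]] [[367.22740245 164.22358724]]
(436, -232.1, 145) [[216.1523431  104.39385433]] [[367.1929559  167.55542741]]
(446, -222, 145) [[213.40766612 107.69175459]] [[362.83544648 163.46672869]]
(444, -232.5, 88) [[214.40840048 119.99016974]] [[360.00650645 167.32275364]]
```

{"op": "send_rows", "data": {"plan": "0 0 0 0.05 0;0 0 0 0.065 0;0 0 0 0.073 0;0 0 0 0.078 0;0 0 0 0.083 0;0 0 0 0.088 0;0 0 0 0.092 0;0 0 0 0.092 0"}}

```text
t: 7.05
position: [445.5, -232.0, 92.3]
tcp_rot: [[-0.971, 0.24, 0.0], [0.24, 0.971, -0.0], [-0.0, -0.0, -1.0]]
ft_force: [-2.8, 1.9, 5.3]
grip_width: 53.7
gripper_force: 43.4
```

{"op": "send_rows", "data": {"plan": "0 0 0 0 0;0 0 0 0 0"}}

```text
t: 7.3
position: [445.5, -232.0, 92.4]
tcp_rot: [[-0.971, 0.24, 0.0], [0.24, 0.971, -0.0], [-0.0, -0.0, -1.0]]
ft_force: [-2.6, 1.6, 5.5]
grip_width: 53.7
gripper_force: 43.4
```

It reached 92.4 mm, which is the seated height, with contact force. I release and rise.

{"op": "send_rows", "data": {"plan": "1 0 0 0 0;1 0 0 0 0;1 0 0 0 0;1 0 0 0 0;1 0 0 -0.05 0;1 0 0 -0.12 0;1 0 0 -0.2 0;1 0 0 -0.2 0"}}

```text
t: 8.3
position: [447.9, -233.4, 195.4]
tcp_rot: [[-0.971, 0.24, 0.007], [0.24, 0.971, -0.004], [-0.008, -0.002, -1.0]]
ft_force: [0.8, -0.5, 0.6]
grip_width: 85.0
gripper_force: 0.0
```

Run:
```python
from h import *
s=r.read_state(); R=s['tcp_rot'];print(s['position'],s['grip_width'],s['joint_pos'],s['ft_force'])
y=R[:2,1]; a=np.degrees(np.arctan2(y[1],y[0])); print('yaw y',a)
# above grip at z 77 (grasp 77 -> TCP 58)
for g in ([321,-238.5,0],[393.5,-174.5,0]): print(R.T@(np.array(g)-s['position'])/500)
i=r.camera('side')[:,:,::-1]; t=r.camera('top')[:,:,::-1]
cv2.imwrite('pics/f.png',np.hstack([crop(i,180,80,78,100,5),crop(t,320,130,78,100,5)]))
```

```text
[ 447.86810503 -233.35853887  195.36585577] 84.95591637943392 [-3.03466745e+01 -2.23098881e+00  1.14993102e+02 -1.43199178e-03
  6.67810807e+01 -1.06435191e+02] [ 0.8155482  -0.46287243  0.61053003]
yaw y 76.08857727270876
[ 0.24680099 -0.07009477  0.38901808]
[0.13682845 0.08901153 0.38949591]
```

View pics/f.png

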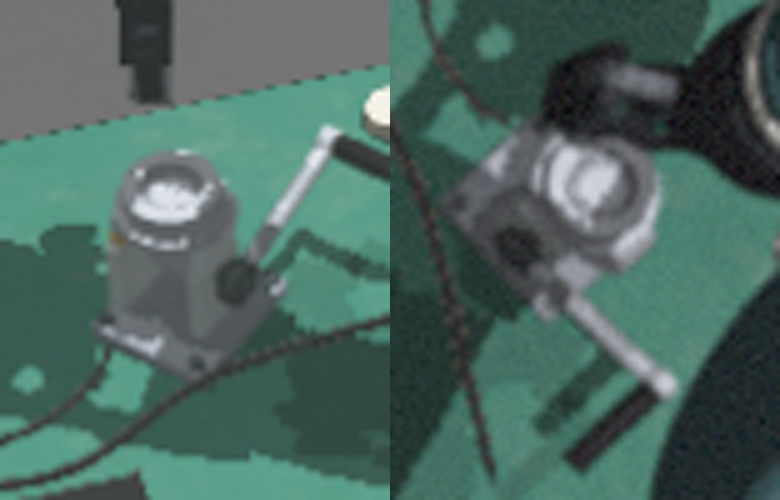

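The ring lies flat round the spigot and is released, with the lever still down. The bar runs from top (372.6,207.9) to (356.6,222.6), as predicted. I go above the bar with +35° roll.

{"op": "send_rows", "data": {"plan": "1 0.247 -0.07 0 0.408;1 0.247 -0.07 0 0.408;1 0.247 -0.07 0 0.408;1 0.247 -0.07 0 0.408;1 0.247 -0.07 0 0.408;1 0.247 -0.07 0 0.408;1 0.247 -0.07 0.08 0.408;1 0.247 -0.07 0.08 0.408", "newtons": 25}}

```text
t: 9.4
position: [314.8, -234.1, 148.2]
tcp_rot: [[-0.657, 0.754, -0.006], [0.754, 0.657, 0.005], [0.008, -0.001, -1.0]]
ft_force: [-0.7, 0.6, 0.1]
grip_width: 85.2
gripper_force: 0.0
```

{"op": "send_rows", "data": {"plan": "1 0 0 0 0;1 0 0 0 0"}}

```text
t: 9.65
position: [317.9, -236.8, 152.7]
tcp_rot: [[-0.657, 0.754, 0.002], [0.754, 0.657, -0.001], [-0.002, 0.0, -1.0]]
ft_force: [0.2, 0.3, 0.0]
grip_width: 85.6
gripper_force: 0.0
```

Run:
```python
from h import *
s=r.read_state(); R=s['tcp_rot'];p=s['position'];print(p,R,s['joint_pos'])
print(np.degrees(np.arctan2(R[1,1],R[0,1])), R.T@(np.array([321.5,-238.5,58])-p)/500)
i=r.camera('side')[:,:,::-1]; t=r.camera('top')[:,:,::-1]
cv2.imwrite('pics/g.png',np.hstack([crop(i,190,60,100,100,4),crop(t,320,150,100,100,4)]))
```

```text
[ 317.91527825 -236.81624632  152.68717106] [[-6.56581325e-01  7.54253313e-01  1.70409105e-03]
 [ 7.54252021e-01  6.56583448e-01 -1.43714306e-03]
 [-2.20284789e-03  3.41712823e-04 -9.99997515e-01]] [-4.02840427e+01 -1.27200207e+01  1.28876131e+02  3.51741075e-04
  6.37161665e+01 -8.13240041e+01]
41.03982756897074 [-0.00683011  0.00313182  0.18939093]
```

View pics/g.png

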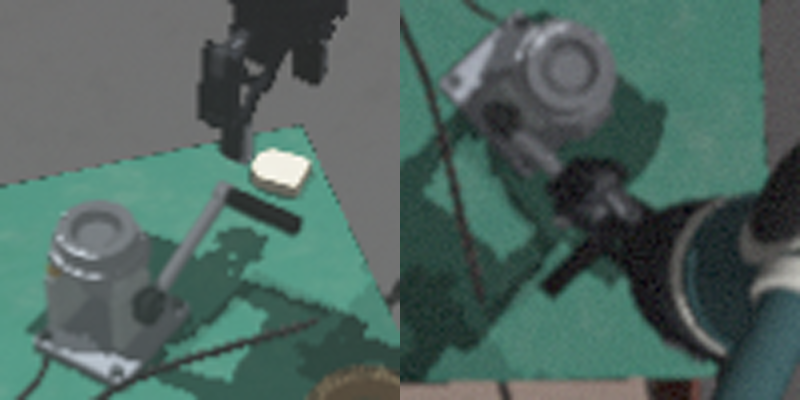

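Side view: the open fingers straddle the bar line. The bar runs from about (246,109) to (264,116) in the side image. I descend and grip.

{"op": "send_rows", "data": {"plan": "1 -0.005 0.003 0.06 0;1 -0.005 0.003 0.12 0;1 -0.005 0.003 0.16 0;1 -0.005 0.003 0.19 0;1 -0.005 0.003 0.19 0;1 -0.005 0.003 0.19 0;0 -0.005 0.003 0.19 0;0 -0.005 0.003 0.19 0", "newtons": 25}}

```text
t: 10.75
position: [320.3, -237.5, 57.0]
tcp_rot: [[-0.656, 0.754, 0.001], [0.754, 0.656, -0.001], [-0.001, 0.0, -1.0]]
ft_force: [-0.4, -0.4, -1.1]
grip_width: 51.5
gripper_force: 0.0
```

{"op": "send_rows", "data": {"plan": "0 0 0 0 0;0 0 0 0 0;0 0 0 0 0;0 0 0 0 0;0 0 0 0 0"}}

```text
t: 11.38
position: [320.1, -236.9, 56.4]
tcp_rot: [[-0.656, 0.755, 0.001], [0.755, 0.656, 0.0], [-0.0, 0.001, -1.0]]
ft_force: [2.7, 2.2, 1.1]
grip_width: 14.1
gripper_force: 25.0
```

Run:
```python
from h import *
s=r.read_state(); R=s['tcp_rot'];p=s['position'];print(p,s['ft_force'],s['grip_width'],s['joint_pos'])
a0=np.radians(17.2)
for a in np.radians([27,37,47,57,67,77,85,90]):
    dy=100*(np.cos(a0)-np.cos(a)); dz=100*(np.sin(a)-np.sin(a0)); print(round(np.degrees(a)),'ty %.3f tz %.3f'%(dy/500,-dz/500))
```

```text
[ 320.09090005 -236.92787903   56.36562381] [2.71284187 2.19610148 1.14473077] 14.095906002306739 [-4.01195631e+01 -4.62115111e+00  1.33707423e+02  3.87771188e-02
  5.08978168e+01 -8.11572500e+01]
27 ty 0.013 tz -0.032
37 ty 0.031 tz -0.061
47 ty 0.055 tz -0.087
57 ty 0.082 tz -0.109
67 ty 0.113 tz -0.125
77 ty 0.146 tz -0.136
85 ty 0.174 tz -0.140
90 ty 0.191 tz -0.141
```

The bar is gripped. I swing it along the arc in two calls.

{"op": "send_rows", "data": {"plan": "0 0 0.006 -0.016 0;0 0 0.013 -0.032 0;0 0 0.022 -0.047 0;0 0 0.031 -0.061 0;0 0 0.043 -0.075 0;0 0 0.055 -0.087 0;0 0 0.069 -0.098 0;0 0 0.082 -0.109 0"}}

```text
t: 12.38
position: [348.2, -212.2, 112.8]
tcp_rot: [[-0.658, 0.753, -0.007], [0.753, 0.658, -0.005], [0.001, -0.008, -1.0]]
ft_force: [-13.9, -7.8, 11.9]
grip_width: 14.0
gripper_force: 24.7
```

Run:
```python
from h import *
s=r.read_state(); print(s['position'],s['ft_force'],s['grip_width'],s['gripper_force'])
i=r.camera('side')[:,:,::-1]; t=r.camera('top')[:,:,::-1]
cv2.imwrite('pics/i.png',np.hstack([crop(i,190,60,100,100,4),crop(t,320,130,100,100,4)]))
```

```text
[ 348.18322162 -212.22257613  112.83013151] [-13.8666874   -7.80447331  11.92806403] 13.994949129737305 24.69007819890976
```

View pics/i.png

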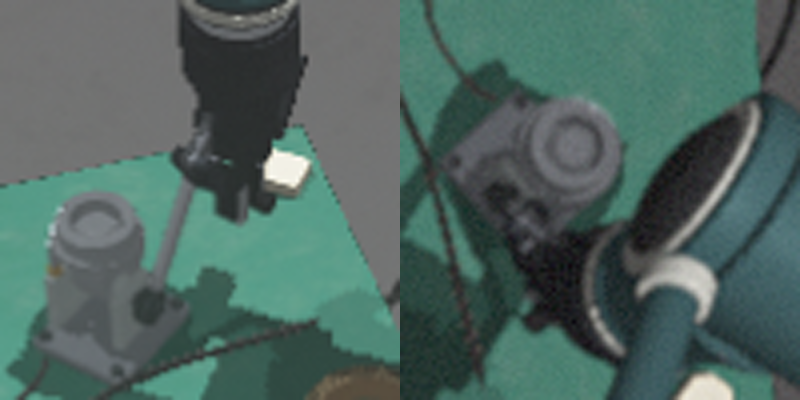

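Plate is rising, the ring is still seated, and the lever is near 57°. There's some radial force, so I let it settle before continuing.

{"op": "send_rows", "data": {"plan": "0 0 0 0 0;0 0 0 0 0"}}

```text
t: 12.72
position: [348.5, -212.0, 113.1]
tcp_rot: [[-0.658, 0.753, -0.006], [0.753, 0.658, -0.004], [0.001, -0.007, -1.0]]
ft_force: [-14.2, -7.0, 14.5]
grip_width: 14.2
gripper_force: 24.9
```

{"op": "send_rows", "data": {"plan": "0 0 0.01 -0.014 0;0 0 0.025 -0.023 0;0 0 0.042 -0.03 0;0 0 0.06 -0.035 0;0 0 0.072 -0.037 0;0 0 0.085 -0.04 0;0 0 0.085 -0.04 0;0 0 0.085 -0.04 0"}}

```text
t: 13.72
position: [382.6, -182.3, 132.3]
tcp_rot: [[-0.657, 0.754, -0.001], [0.754, 0.657, -0.001], [0.0, -0.001, -1.0]]
ft_force: [-4.9, -1.5, 5.7]
grip_width: 13.7
gripper_force: 25.9
```

Run:
```python
from h import *
s=r.read_state(); p=s['position'];R=s['tcp_rot'];print(p,R.T@s['ft_force'],s['grip_width'],s['gripper_force'])
yc=np.array([.755,.656]); print('ycam rel plate',yc@(p[:2]-[444.2,-232]),'z bar',p[2]+21-48)
i=r.camera('side')[:,:,::-1]; t=r.camera('top')[:,:,::-1]
cv2.imwrite('pics/j.png',np.hstack([crop(i,190,60,100,100,4),crop(t,320,130,100,100,4)]))
```

```text
[ 382.58611075 -182.3456577   132.29803759] [ 2.12347733 -4.70932736 -5.68925788] 13.700507453209411 25.855943262577057
ycam rel plate -13.945237830597492 z bar 105.29803759032322
```

View pics/j.png

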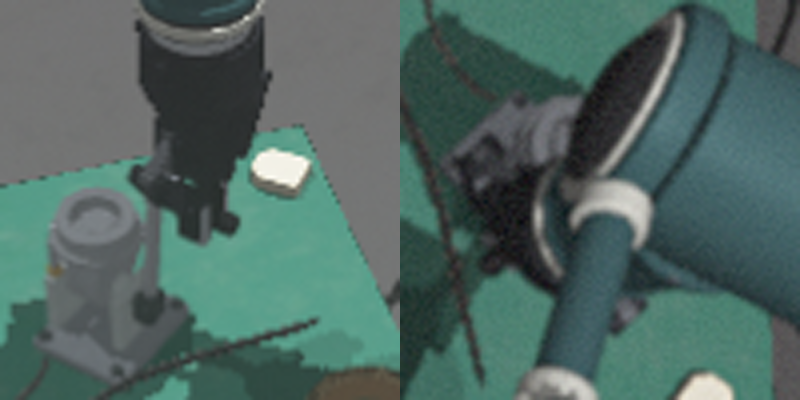

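Lever is about 8° short of upright and the ring is still seated. I move the last 13 mm.

{"op": "send_rows", "data": {"plan": "0 0 0.013 -0.002 0;0 0 0.026 -0.002 0;0 0 0.026 -0.002 0;0 0 0.026 -0.002 0;0 0 0.026 -0.002 0;0 0 0.026 -0.002 0"}}

```text
t: 14.58
position: [392.3, -173.9, 133.1]
tcp_rot: [[-0.657, 0.754, -0.001], [0.754, 0.657, -0.001], [0.0, -0.001, -1.0]]
ft_force: [-4.9, -2.3, 6.4]
grip_width: 14.0
gripper_force: 25.9
```

Run:
```python
from h import *
s=r.read_state(); p=s['position'];R=s['tcp_rot'];print(p,R.T@s['ft_force'],s['grip_width'],s['gripper_force'])
yc=np.array([.755,.656]);xc=np.array([.656,-.755]); print('ycam rel plate',yc@(p[:2]-[444.2,-232]),'travel',yc@(p[:2]-[320.1,-236.9]))
c=np.array([444.2,-232])
for n,z in(('up',135),('base',48)):
  q=c-41*xc; print(n,proj('side',(*q,z)),proj('side',(*(q+yc*17),z)))
i=r.camera('side')[:,:,::-1]
cv2.imwrite('pics/k.png',crop(i,195,90,80,70,7))
```

```text
[ 392.32718521 -173.87006062  133.05341846] [ 1.47120968 -5.23594825 -6.43101692] 13.9974195473689 25.88130086660385
ycam rel plate -1.0307349317651764 travel 95.8791650682348
up [[226.06980729 113.53013647]] [[222.42454701 117.402934  ]]
base [[227.25453255 135.87000384]] [[223.80956095 139.70111916]]
```

View pics/k.png

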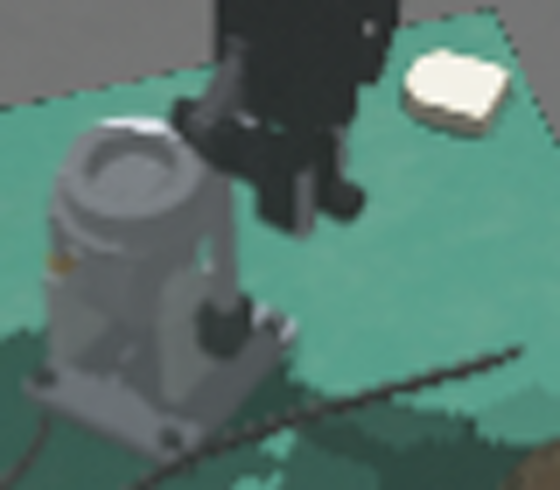

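The rod looks upright (about column 227 at both base and top, against a predicted 226–227). The ring is flat on the raised plate and the bar is held, so I hand in.

```bash
python3 -c "
from rig import r
print(r.sign_off())"
```

```text
the job is handed in; nothing more can be done
None
```

I set the larger ring flat over the spigot and let go of it with the lever down, then swung the lever to about upright, where the gripper was still holding it at hand-in (about 15 s on the clock). I never touched the smaller ring; the hand-in gave no verdict, so success rests on my camera and position checks.

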